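# Pack the sampling kit into its caddy

## Task

Pack the sampling kit lying about the bench into the grey caddy: the short jar upright in the round pocket, the narrow tape roll flat over the post, the small black case flat in the rectangular pocket and the brush flat in the long bay, each fully down in its own place. Set the glass jar down, do not drop it. The tall jar and the wide tape roll do not belong to the kit: leave them standing where they are.

Things in the scene. Friction and masses are not known exactly. Their poses are not given: they have to be found in the camera images.
- caddy: Grey tray fixed to the bench, 276 (x) x 162 (y) x 20 mm high. Origin: centre of underside. Three square white inserts lie in a row at x = -88, 0, +88 mm, y = -31 mm (which is where changes), tops level with the 20 mm rim. Beside them the brush bay, a black-floored trough 186 (x) x 56 mm (y), centred at x = 0, y = +47 mm; its floor is 14 mm above the origin, its rim 20 mm.
- jar_nest: White plastic insert fixed in the caddy, 87 x 87 x 16 mm, with one round pocket in its middle, 66 mm wide and 10 mm deep, with a dark floor. Origin: centre of its underside, 4 mm above the bench; the pocket's floor is 6 mm above the origin, its mouth 16 mm. Axes parallel to the caddy's.
- tape_nest: White plastic insert fixed in the caddy, 87 x 87 x 16 mm, with a flat top and one upright dark steel post in its middle, 22 mm thick, standing 18 mm above the top (tapered at its end). Origin: centre of its underside, 4 mm above the bench; the flat top is 16 mm above the origin. Axes parallel to the caddy's.
- case_nest: White plastic insert fixed in the caddy, 87 x 87 x 16 mm, with one rectangular pocket in its middle, 76 mm along its x, 48 mm along its y, 10 mm deep, with a dark floor. Origin: centre of its underside, 4 mm above the bench; the pocket's floor is 6 mm above the origin, its mouth 16 mm. Axes parallel to the caddy's.
- short_jar: Short round glass jar with a white screw lid, belongs to the kit: 48 mm across, 60 mm high in all, standing. Origin: centre of its underside, z up.
- narrow_tape: Narrow roll of brown tape lying flat, belongs to the kit: 62 mm across, hole 44 mm across, 24 mm high. Origin: centre of its underside, z up its axis.
- case: Small black hinged instrument case with a silvery plate on its lid, belongs to the kit: 60 mm (its x) x 32 mm (its y) x 26 mm high, lying flat. Origin: centre of its underside. It may lie in its pocket either way round.
- brush: Flat brush of the kit, lying flat: 160 mm long along its x, 16 mm thick throughout. Wooden handle, 24 mm wide, from x = -80 to +17 mm; steel ferrule 38 mm wide to +41 mm; rigid dark bristles 40 mm wide to +80 mm. Origin: middle of the length, on the underside. It may lie in its bay either way round.
- tall_jar: Look-alike that stays where it is: a tall round glass jar with the same white lid, 48 mm across, 85 mm high, standing. Origin: centre of its underside.
- wide_tape: Look-alike that stays where it is: a wide roll of the same brown tape lying flat, 62 mm across, hole 44 mm, 48 mm high. Origin: centre of its underside.
There are look-alikes about, which are no part of the job. What is shaped like the short_jar but green is not meant.

How it is judged:
At the end, for the whole second after the job is handed in: Short jar, narrow tape and case within 15 mm of their own insert's middle, fully down (4 mm), level (7 deg); brush flat on the bay floor, within 18 mm along and 13 mm across, aligned to 0.2 rad; all at rest; tall jar and wide tape upright and within 25 mm of their start (horizontal distance between short_jar and jar_nest below 0.015 m and z of short_jar in the frame of jar_nest between 0.002 and 0.01 m and angle between each of short_jar, narrow_tape, case, brush, tall_jar, wide_tape's own z axis and vertical below 0.12 rad and linear speed of each of short_jar, narrow_tape, case, brush, tall_jar, wide_tape below 0.02 m/s and angular speed of each of short_jar, narrow_tape, case, brush, tall_jar, wide_tape below 0.2 rad/s and horizontal distance between narrow_tape and tape_nest below 0.015 m and z of narrow_tape in the frame of tape_nest between 0.012 and 0.02 m and horizontal distance between case and case_nest below 0.015 m and z of case in the frame of case_nest between 0.002 and 0.01 m and x of brush in the frame of caddy between -0.018 and 0.018 m and y of brush in the frame of caddy between 0.034 and 0.06 m and z of brush in the frame of caddy between 0.01 and 0.018 m and angle between the x axis of brush and the x axis of caddy, either way round below 0.2 rad and distance of each of tall_jar, wide_tape from where it was at the start of the episode below 0.025 m); the robot touches nothing.
It fails at once if the glass jar is dropped (falls freely faster than 0.7 m/s) (linear speed of short_jar above 0.7 m/s and contact force between the fingers and short_jar below 0.01 N).
It fails at once if the tall jar or the wide tape is taken away or knocked over (distance of any of tall_jar, wide_tape from where it was at the start of the episode above 0.025 m or angle between any of tall_jar, wide_tape's own z axis and vertical above 0.5 rad).
It also fails if it takes over 125 s, if anything falls off the work surface, if the arm or the gripper's body presses on something with over 40 N, if the wrist force passes 120 N, or if a joint passes its speed limit or range.

## Robot

A 6-joint arm with a two-finger parallel gripper is mounted at the origin on the work surface. World frame = base frame: x ahead of the robot, y to its left, z up, the work surface at z = 0. Lengths are in m, angles in rad, forces in N, time in s.
With the tool pointing down it reaches from about 0.375 to 0.975 m from the base axis. Payload 3.8 kg.
Tool frame: the origin (TCP) lies at the very end of the fingers, on their centre line; the grasp point (between the pads) lies 19 mm behind it; z points along the fingers, y is the line along which they close (so a half turn about z gives the same grasp; the last joint's range is limited). The gripper opens to 85 mm and grips with 20 to 120 N. Pads are 22 mm wide; open, the fingers measure 114 mm over their backs; the gripper's body (76 mm by 85 mm) begins 54 mm behind the grasp point. The pads swing forward as they close: fully open they stand 13 mm farther back than shut.
Start: joints at [-1.37, 0.264, 1.604, -0, 1.274, -0.037], TCP at [0.159, -0.656, 0.231] pointing down, gripper open.
Joint ranges: [-2.63, 2.63], [-0.94, 2.18], [0.31, 2.57], [-1.31, 4.45], [0, 2.66], [-2.55, 2.55]. Speed limits (rad/s): [2.57, 2.57, 3.14, 3.14, 3.14, 3.14].

## Interface

Orientations are given as a rotation vector (axis times angle).
In Python, from workcell import read_state, read_camera, calibration, finish_job gives the robot as it stands.
- The arm moves only by the tool step_arm, never from a script. Its argument "commands" is a list of rows, each an object of numbers: "fingers": the gripper's target within -1 to 1 (shut at 1, half-way at 0, fully open at -1); "dx", "dy", "dz": the shift along the tool's x, y, z in m; "roll": the turn about the tool's z in degrees. In form: [{"fingers": .., "dx": .., "dy": .., "dz": .., "roll": ..}, ...]. A call has 1 to 8 rows; each row is the pose to reach, as a shift and turn from the pose commanded when the call began, along the tool's axes at that moment; what a row does not reach only later rows make up. A row lasts 1/8 s, in which the tool goes at most 62.5 mm and 10.7 degrees, less where a joint would pass 70% of its speed; a pose out of reach is approached as far as the arm can. A call with a gripper value outside its range is refused whole. The fingers move at their own pace and stop on an object; "squeeze" is the grip in N (left out, the last holds). Time passes only in rows, so rows that repeat a pose let the fingers close. It gives the time, the measured TCP pose, the force, the opening and the grip force at its end, in the units of the state.
- read_state(): the state, without advancing time (a new reading comes with each control period).
- read_camera(name): name is "side" or "top" or "wrist"; returns (picture, depth): 400x640x3 uint8, blue, green, red; 400x640 float32, m along the optical axis (not along the pixel's ray), 0 where there is no reading.
- calibration(name): a dict with "intrinsics" (3x3 intrinsics, pixels), "world_to_cam" (4x4, takes a point from world to camera coordinates). Camera axes: x right, y up, looking along -z (the intrinsics and any distortion apply to the point x, -y, -z); pixel columns grow to the right and rows downward; lengths in m; the calibration is good to about 2 mm. A picture is of the moment at which its call begins: read the wrist's pose just before it. calibration takes no time and is no camera call; for the wrist camera it gives the pose at the moment of the call.
- finish_job(): hands the job in; it is judged then, once.
The state is a dict: "time": time; "q": joint angles; "joint_vel": joint speeds; "joint_torque": joint torques, N m; "tool_pos": TCP position; "tcp_rot": TCP orientation; "wrist_force": force on the tool from outside, world axes, zero at the start; "torque": the same for the moment, N m; "width": opening from 0.0 (shut) to 1.0 (fully open); "grip_force": force on a finger pad.
Only numpy, scipy, OpenCV 4.12 (cv2) and the standard library are available. Lean on these libraries where they do the work, as an engineer would, in place of code of your own. Each camera call takes 0.05 s, during which the arm holds its last target. There are 200 camera calls.

## Working session

There is one attempt and no reset: what is moved stays moved. The work goes in short steps, Python scripts to look and compute and a tool call to move; the robot and the scene stay as the last step left them, time stands still between calls to the robot, and variables do not carry over. Pictures are saved under pics/ and viewed, at most 14 in all, crops included, and the job is handed in when it is done.

Besides the shell and the picture viewer there is one more tool, called after "Emit:" by a JSON object that holds its "method" and its "body". step_arm: Moves the arm, as the interface text tells. Its arguments: {"type":"object","properties":{"commands":{"type":"array","items":{"type":"object","properties":{"fingers":{"type":"number"},"dx":{"type":"number"},"dy":{"type":"number"},"dz":{"type":"number"},"roll":{"type":"number"}}}},"squeeze":{"type":"number"}},"required":["commands"]}

```bash
mkdir -p pics; ls; cat > h.py <<'E'
import numpy as np, cv2
from workcell import read_state, read_camera, calibration
def world(name, depth, cal):
    K=np.array(cal["intrinsics"]);T=np.linalg.inv(np.array(cal["world_to_cam"]))
    v,u=np.mgrid[0:400,0:640]
    x=(u-K[0,2])/K[0,0]*depth;y=(v-K[1,2])/K[1,1]*depth
    P=np.stack([x,-y,-depth,np.ones_like(depth)],-1)
    return (P@T.T)[...,:3]
def snap(name,fn=None):
    cal=calibration(name);im,d=read_camera(name)
    if fn: cv2.imwrite("pics/"+fn,im)
    np.savez(f"{name}.npz",im=im,d=d,W=world(name,d,cal))
    return im,d,world(name,d,cal),cal
E
python3 - <<'E'
from h import *
s=read_state();print(s)
for n in("top","side"):
    im,d,W,cal=snap(n,n+"0.png");print(n,{k:np.round(v,3).tolist() if not isinstance(v,str) else v for k,v in cal.items()},(d==0).mean())
E
```

```text
pics
{'time': 0.0, 'q': array([-1.36989087e+00,  2.64752922e-01,  1.60538731e+00, -2.63787398e-05,
        1.27369874e+00, -3.69099704e-02]), 'joint_vel': array([ 0.00100203,  0.00052896,  0.00219786, -0.00185312,  0.0024531 ,
       -0.00102794]), 'joint_torque': array([ 1.33258782e-03, -5.15105867e+01, -3.67311680e+01,  3.89891293e-04,
        1.30318818e-02,  1.07144314e-05]), 'tool_pos': array([ 0.1588524 , -0.65528286,  0.229955  ]), 'tcp_rot': array([-3.11718688e+00, -3.72426663e-01,  3.28245738e-04]), 'wrist_force': array([ 0.97305896, -0.43724119,  0.60815273]), 'torque': array([ 0.0189814 , -0.02757028,  0.02680657]), 'grip_force': 0.0, 'width': 1.003161726707844}
top {'intrinsics': [[482.885, 0.0, 317.068], [0.0, 482.885, 199.009], [0.0, 0.0, 1.0]], 'world_to_cam': [[-0.005, -1.0, 0.022, -0.04], [0.983, -0.001, 0.186, -0.492], [-0.186, 0.022, 0.982, -1.068], [0.0, 0.0, 0.0, 1.0]]} 0.0038828125
side {'intrinsics': [[424.293, 0.0, 327.012], [0.0, 424.293, 198.409], [0.0, 0.0, 1.0]], 'world_to_cam': [[-0.78, -0.626, -0.005, 0.393], [0.39, -0.493, 0.778, -0.234], [-0.489, 0.605, 0.629, -0.794], [0.0, 0.0, 0.0, 1.0]]} 0.003734375
```

View pics/top0.png

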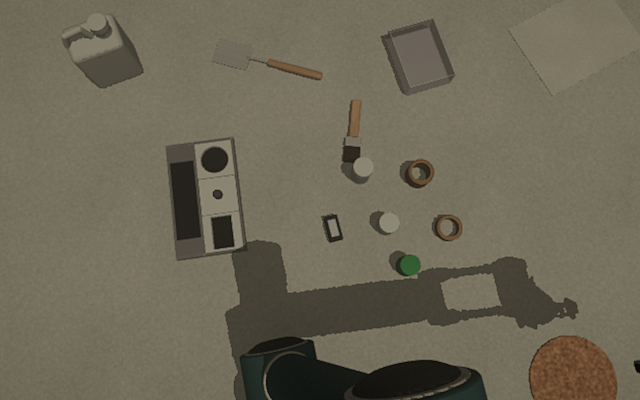

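View pics/side0.png

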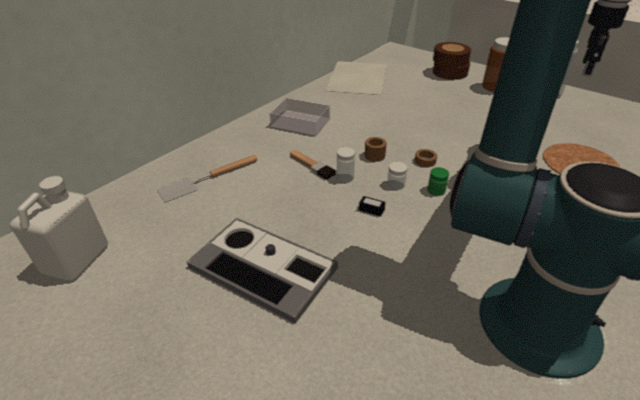

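Top view: caddy centre ~(205,198), with jar pocket (215,160), post (218,195), case pocket (222,231) and bay (186,200). Brush (353,130), tall jar (363,168), short jar (389,222), wide tape (420,172), narrow tape (449,228), case (333,228) and the green decoy (409,265). The side view agrees with this.

```bash
python3 - <<'E'
from h import *
for n in("top","side"):
    f=np.load(n+".npz");im,d,W=f["im"],f["d"],f["W"]
    roi=(W[...,0]>.3)&(W[...,0]<.85)&(abs(W[...,1])<.45)&(d>0)
    fl=roi&(W[...,2]<.006)
    print(n,"floor",np.median(W[fl],0),W[fl][:,2].std(), fl.sum())
    m=(roi&(W[...,2]>.0085)&(W[...,2]<.2)).astype(np.uint8)
    k,l,st,c=cv2.connectedComponentsWithStats(m)
    for i in range(1,k):
        if st[i,4]<40: continue
        p=W[l==i];zt=np.percentile(p[:,2],95);t=p[p[:,2]>zt-.006]
        r=cv2.minAreaRect((t[:,:2]*1000).astype(np.float32))
        print(np.round(c[i]),st[i,4],"ztop %.4f"%zt,"med z %.4f"%np.median(t[:,2]),"rect",np.round(r[0],1),np.round(r[1],1),round(r[2],1))
E
```

```text
top floor [ 5.68067122e-01 -1.89472761e-02 -2.51045258e-04] 0.002203885043698419 68404
[114.  53.] 1820 ztop 0.1889 med z 0.1892 rect [839.3 429.2] [21.5 40.3] 0.7
[425.  77.] 676 ztop 0.0507 med z 0.0485 rect [ 824.3 -312. ] [ 90.5 122.4] 17.6
[295.  69.] 425 ztop 0.0217 med z 0.0184 rect [827.9  11.1] [138.1  20.2] 73.2
[357. 148.] 1221 ztop 0.0862 med z 0.0846 rect [ 559.5 -146.6] [43.7 45.2] 88.7
[205. 199.] 7780 ztop 0.0229 med z 0.0199 rect [503.  221.3] [277.1 162.8] 8.0
[420. 173.] 481 ztop 0.0507 med z 0.0476 rect [ 557.  -286.3] [59.4 60.2] 44.7
[388. 224.] 411 ztop 0.0629 med z 0.0598 rect [ 435.4 -204.7] [45.4 43.6] 88.5
[333. 228.] 370 ztop 0.0294 med z 0.0261 rect [427.6 -79.8] [59.6 31.9] 13.9
[449. 228.] 341 ztop 0.0268 med z 0.0238 rect [ 428.7 -352.9] [59.6 59.5] 89.4
[408. 266.] 432 ztop 0.0629 med z 0.0598 rect [ 339.7 -248.8] [45.3 44.5] 89.3
side floor [ 5.24745716e-01  1.49863681e-01 -3.89217355e-04] 0.001337990110286941 45203
[312. 120.] 611 ztop 0.0489 med z 0.0472 rect [ 822.7 -311.7] [ 92.3 127.8] 16.8
[375. 148.] 442 ztop 0.0486 med z 0.0469 rect [ 554.4 -284.3] [59.7 61.1] 33.1
[332. 164.] 976 ztop 0.0850 med z 0.0844 rect [ 556.4 -145.2] [45.3 46.5] 70.4
[426. 157.] 264 ztop 0.0252 med z 0.0232 rect [ 424.4 -350.8] [58.8 60.8] 31.4
[233. 165.] 283 ztop 0.0200 med z 0.0174 rect [826.3  12.2] [139.8  22.3] 74.5
[397. 174.] 437 ztop 0.0609 med z 0.0596 rect [ 432.7 -203.3] [44.1 48.2] 3.7
[438. 180.] 467 ztop 0.0609 med z 0.0594 rect [ 337.  -247.6] [46.3 46.5] 53.3
[ 78. 217.] 2312 ztop 0.1880 med z 0.1886 rect [838.4 430.2] [23. 39.] 0.2
[372. 205.] 339 ztop 0.0274 med z 0.0256 rect [424.8 -78.3] [59.7 35.3] 14.5
[265. 267.] 8009 ztop 0.0213 med z 0.0195 rect [501.3 221.2] [279.2 165.8] 7.6
```

```bash
python3 - <<'E'
from h import *
for n in("top","side"):
    f=np.load(n+".npz");im,d,W=f["im"].astype(int),f["d"],f["W"]
    roi=(abs(W[...,0]-.63)<.12)&(abs(W[...,1]+.12)<.08)&(W[...,2]>.011)&(W[...,2]<.02)
    dist=np.hypot(W[...,0]-.557,W[...,1]+.146)
    m=roi&(dist>.028)
    k,l,st,c=cv2.connectedComponentsWithStats(m.astype(np.uint8));i=1+np.argmax(st[1:,4])
    p=W[l==i];wood=(im[...,2]-im[...,0]>40)&(l==i)
    for q,nm in((p,"brush"),(W[wood],"wood")):
        print(n,nm,len(q),[np.round(a,1) for a in cv2.minAreaRect((q[:,:2]*1000).astype(np.float32))],"z",np.median(q[:,2]).round(4),"x range",q[:,0].min(),q[:,0].max())
    # pockets: dark pixels within the caddy, in caddy frame
    a=np.radians(7.8);R=np.array([[np.cos(a),np.sin(a)],[-np.sin(a),np.cos(a)]])
    L=(W[...,:2]-[.502,.221])@R.T
    b=im.sum(-1)
    for nm,cx,cy,w,h in(("jar",.088,-.031,.04,.04),("post",0,-.031,.04,.04),("case",-.088,-.031,.041,.041),("bay",0,.047,.105,.032)):
        mm=(abs(L[...,0]-cx)<w)&(abs(L[...,1]-cy)<h)&(d>0)
        z=W[...,2]
        if nm=="post": s=mm&(z>.027)
        else: s=mm&(z<(.0145 if nm!="bay" else .017))
        q=L[s];r=cv2.minAreaRect((q*1000).astype(np.float32))
        w=R.T@(np.array(r[0])/1000)+[.502,.221]
        print(n,nm,s.sum(),"local",np.round(r[0],1),np.round(r[1],1),round(r[2],1),"z",np.median(z[s]).round(4),"world",w.round(4))
E
```

```text
top brush 694 [array([ 668.7, -134. ]), array([ 39.2, 160.1]), np.float64(83.5)] z 0.0154 x range 0.5889777085461908 0.7482741417933321
top wood 300 [array([ 700.9, -136.4]), array([21.6, 95.6]), np.float64(83.8)] z 0.0155 x range 0.6532837210443085 0.7482741417933321
top jar 543 local [ 90.2 -27.9] [63.2 71. ] 14.6 z 0.0103 world [0.5951 0.2056]
top post 73 local [  0.2 -30.8] [21.8 19.6] 37.7 z 0.0367 world [0.5064 0.1905]
top case 640 local [-86.5 -36.4] [75.6 60.4] 1.5 z 0.0103 world [0.4213 0.1732]
top bay 1770 local [-0.7 46.8] [ 63.3 208. ] 89.9 z 0.0138 world [0.495  0.2673]
side brush 378 [array([ 664.8, -133.4]), array([ 41.6, 161.1]), np.float64(83.0)] z 0.0153 x range 0.5859336717049801 0.7462705999507013
side wood 162 [array([ 698.7, -135.5]), array([24.8, 93.6]), np.float64(83.5)] z 0.0153 x range 0.6525168524461622 0.7462705999507013
side jar 433 local [ 91.  -34.3] [60.4 60.2] 89.9 z 0.0102 world [0.5968 0.1993]
side post 81 local [ -2.4 -29. ] [19.1 20. ] 35.7 z 0.0359 world [0.5035 0.1919]
side case 581 local [-85.4 -34.6] [44.9 74.1] 90.0 z 0.0103 world [0.4221 0.1752]
side bay 1874 local [ 1.9 47. ] [ 58.5 203.3] 89.8 z 0.0136 world [0.4975 0.2678]
```

```bash
cat > go.py <<'E'
import sys;from h import *
from scipy.spatial.transform import Rotation as R
T={"jar":(.434,-.204,-82.2),"tape":(.4265,-.352,-82.2),"case":(.4262,-.079,-75.8),"brush":(.664,-.1334,-96.5),
"jarN":(.5934,.2024,-82.2),"tapeN":(.5062,.1905,-82.2),"caseN":(.419,.1786,-82.2),"bay":(.4926,.2674,-82.2)}
s=read_state();M=R.from_rotvec(s["tcp_rot"]).as_matrix();psi=np.degrees(np.arctan2(M[1,1],M[0,1]))
for a in sys.argv[1:]:
    x,y,p=T[a];d=M.T@(np.array([x,y,s["tool_pos"][2]])-s["tool_pos"])
    print(a,"d",d.round(4),"roll",round(psi-p,1))
print("t %.2f"%s["time"],"pos",s["tool_pos"].round(4),"psi %.1f"%psi,"tilt",M[:,2].round(3),"w %.3f gf %.1f"%(s["width"],s["grip_force"]),"F",s["wrist_force"].round(1))
E
python3 go.py jar
```

```text
jar d [ 0.3737 -0.3738  0.0008] roll 5.8
t 0.10 pos [ 0.1589 -0.6554  0.2301] psi -76.4 tilt [-0.     0.002 -1.   ] w 1.002 gf 0.0 F [-0.3 -0.2 -0.2]
```

Emit:
{"method": "step_arm", "body": {"commands": [{"fingers": -1,"dx": 0.05,"dy": -0.05,"dz": 0,"roll": 5.8},{"fingers": -1,"dx": 0.374,"dy": -0.374,"dz": 0,"roll": 5.8},{"fingers": -1,"dx": 0.374,"dy": -0.374,"dz": 0,"roll": 5.8},{"fingers": -1,"dx": 0.374,"dy": -0.374,"dz": 0,"roll": 5.8},{"fingers": -1,"dx": 0.374,"dy": -0.374,"dz": 0,"roll": 5.8},{"fingers": -1,"dx": 0.374,"dy": -0.374,"dz": 0,"roll": 5.8},{"fingers": -1,"dx": 0.374,"dy": -0.374,"dz": 0,"roll": 5.8},{"fingers": -1,"dx": 0.374,"dy": -0.374,"dz": 0,"roll": 5.8}], "squeeze": 40}}

```text
time: 1.1
tool_pos: [0.4198, -0.2272, 0.2311]
tcp_rot: [3.134, 0.214, 0.0]
wrist_force: [0.5, -1.1, -0.0]
width: 0.997
grip_force: 0.0
```

```bash
python3 go.py jar
```

```text
jar d [ 0.0172 -0.021   0.    ] roll 0.0
t 1.10 pos [ 0.4198 -0.2272  0.2311] psi -82.2 tilt [ 0. -0. -1.] w 0.997 gf 0.0 F [ 0.5 -1.1 -0. ]
```

Emit:
{"method": "step_arm", "body": {"commands": [{"fingers": -1,"dx": 0,"dy": 0,"dz": 0,"roll": 0},{"fingers": -1,"dx": 0,"dy": 0,"dz": 0,"roll": 0}]}}

```text
time: 1.35
tool_pos: [0.4191, -0.229, 0.2309]
tcp_rot: [3.134, 0.217, -0.001]
wrist_force: [-0.4, -0.4, 0.4]
width: 0.997
grip_force: 0.0
```

```bash
python3 go.py jar
```

```text
jar d [ 0.0182 -0.0227 -0.    ] roll 0.1
t 1.35 pos [ 0.4191 -0.229   0.2309] psi -82.1 tilt [-0.001 -0.    -1.   ] w 0.997 gf 0.0 F [-0.4 -0.4  0.4]
```

Emit:
{"method": "step_arm", "body": {"commands": [{"fingers": -1,"dx": 0.018,"dy": -0.023,"dz": 0,"roll": 0},{"fingers": -1,"dx": 0.018,"dy": -0.023,"dz": 0,"roll": 0},{"fingers": -1,"dx": 0.018,"dy": -0.023,"dz": 0,"roll": 0}]}}

```text
time: 1.72
tool_pos: [0.4332, -0.2053, 0.2311]
tcp_rot: [3.134, 0.212, -0.001]
wrist_force: [0.3, -0.6, -1.0]
width: 1.002
grip_force: 0.0
```

```bash
cat > lids.py <<'E'
from h import *
im,d,W,cal=snap("wrist","w%d.png"%int(read_state()["time"]*100))
m=((W[...,2]>.008)&(W[...,2]<.1)&(d>0)&(W[...,0]>.2)).astype(np.uint8)
k,l,st,c=cv2.connectedComponentsWithStats(m)
for i in range(1,k):
    if st[i,4]<300: continue
    p=W[l==i];zt=np.percentile(p[:,2],90);t=p[p[:,2]>zt-.004]
    r=cv2.minAreaRect((t[:,:2]*1000).astype(np.float32))
    print(np.round(c[i]),st[i,4],"z %.4f"%np.median(t[:,2]),np.round(r[0],1),np.round(r[1],1),round(r[2],1))
E
python3 lids.py; python3 go.py jar; ls pics
```

```text
[ 25. 108.] 8167 z 0.0199 [474.  175.3] [201.7  81.2] 7.5
[274.  40.] 3417 z 0.0850 [ 561.2 -145.5] [46.5 45.9] 26.7
[407.  75.] 2287 z 0.0479 [ 558.9 -284.8] [60.4 61. ] 7.2
[220. 163.] 1415 z 0.0260 [429.5 -78.8] [60.1 32.6] 14.5
[318. 175.] 1472 z 0.0599 [ 437.2 -203.9] [45.8 45.2] 52.8
[429. 190.] 1219 z 0.0237 [ 430.6 -351.5] [60.  61.1] 6.2
[342. 248.] 1505 z 0.0598 [ 341.9 -247.8] [45.8 45.4] 11.1
jar d [ 0.0009 -0.0012 -0.    ] roll -0.1
t 1.77 pos [ 0.4333 -0.2053  0.2312] psi -82.3 tilt [-0. -0. -1.] w 1.003 gf 0.0 F [-0.8 -0.7  0.7]
side0.png
top0.png
w172.png
```

Emit:
{"method": "step_arm", "body": {"commands": [{"fingers": -1,"dx": 0.002,"dy": -0.001,"dz": 0.06,"roll": 0},{"fingers": -1,"dx": 0.002,"dy": -0.001,"dz": 0.12,"roll": 0},{"fingers": -1,"dx": 0.002,"dy": -0.001,"dz": 0.16,"roll": 0},{"fingers": -1,"dx": 0.002,"dy": -0.001,"dz": 0.19,"roll": 0},{"fingers": -1,"dx": 0.002,"dy": -0.001,"dz": 0.21,"roll": 0},{"fingers": -1,"dx": 0.002,"dy": -0.001,"dz": 0.21,"roll": 0},{"fingers": 1,"dx": 0.002,"dy": -0.001,"dz": 0.21,"roll": 0},{"fingers": 1,"dx": 0.002,"dy": -0.001,"dz": 0.21,"roll": 0}]}}

```text
time: 2.78
tool_pos: [0.4369, -0.2035, 0.0226]
tcp_rot: [3.133, 0.214, 0.003]
wrist_force: [-1.0, -1.1, 0.5]
width: 0.605
grip_force: 0.0
```

Emit:
{"method": "step_arm", "body": {"commands": [{"fingers": 1,"dx": 0,"dy": 0,"dz": 0,"roll": 0},{"fingers": 1,"dx": 0,"dy": 0,"dz": 0,"roll": 0},{"fingers": 1,"dx": 0,"dy": 0,"dz": 0,"roll": 0},{"fingers": 1,"dx": 0,"dy": 0,"dz": 0,"roll": 0}]}}

```text
time: 3.28
tool_pos: [0.4372, -0.2035, 0.0228]
tcp_rot: [3.132, 0.215, 0.004]
wrist_force: [-0.9, -2.2, 6.1]
width: 0.544
grip_force: 41.9
```

Emit:
{"method": "step_arm", "body": {"commands": [{"fingers": 1,"dx": 0,"dy": 0,"dz": -0.03,"roll": 0},{"fingers": 1,"dx": 0,"dy": 0,"dz": -0.08,"roll": 0},{"fingers": 1,"dx": 0,"dy": 0,"dz": -0.12,"roll": 0}]}}

```text
time: 3.65
tool_pos: [0.4358, -0.2024, 0.1428]
tcp_rot: [3.134, 0.215, 0.001]
wrist_force: [1.0, -0.8, -1.1]
width: 0.546
grip_force: 41.7
```

```bash
python3 go.py jarN
```

```text
jarN d [ 0.2113 -0.3795  0.    ] roll 0.0
t 3.65 pos [ 0.4358 -0.2024  0.1428] psi -82.2 tilt [ 0.001 -0.    -1.   ] w 0.546 gf 41.7 F [ 1.  -0.8 -1.1]
```

Emit:
{"method": "step_arm", "body": {"commands": [{"fingers": 1,"dx": 0.02,"dy": -0.04,"dz": 0,"roll": 0},{"fingers": 1,"dx": 0.05,"dy": -0.09,"dz": 0,"roll": 0},{"fingers": 1,"dx": 0.08,"dy": -0.144,"dz": 0,"roll": 0},{"fingers": 1,"dx": 0.11,"dy": -0.198,"dz": 0,"roll": 0},{"fingers": 1,"dx": 0.14,"dy": -0.252,"dz": 0,"roll": 0},{"fingers": 1,"dx": 0.17,"dy": -0.305,"dz": 0,"roll": 0},{"fingers": 1,"dx": 0.195,"dy": -0.35,"dz": 0,"roll": 0},{"fingers": 1,"dx": 0.211,"dy": -0.379,"dz": 0,"roll": 0}]}}

```text
time: 4.65
tool_pos: [0.5934, 0.2043, 0.1409]
tcp_rot: [-3.134, -0.218, 0.001]
wrist_force: [0.7, -0.9, -0.9]
width: 0.542
grip_force: 41.7
```

Emit:
{"method": "step_arm", "body": {"commands": [{"fingers": 1,"dx": 0,"dy": 0,"dz": 0,"roll": 0},{"fingers": 1,"dx": 0,"dy": 0,"dz": 0,"roll": 0}]}}

```text
time: 4.9
tool_pos: [0.5925, 0.2012, 0.1407]
tcp_rot: [3.133, 0.215, -0.002]
wrist_force: [-0.9, -1.0, -1.2]
width: 0.544
grip_force: 41.7
```

```bash
python3 go.py jarN; python3 - <<'E'
from h import *
snap("wrist","w_jarN.png")
E
```

```text
jarN d [ 0.0011 -0.0011 -0.    ] roll 0.1
t 4.90 pos [0.5925 0.2012 0.1407] psi -82.1 tilt [-0.001 -0.001 -1.   ] w 0.544 gf 41.7 F [-0.9 -1.  -1.2]
```

View pics/w_jarN.png

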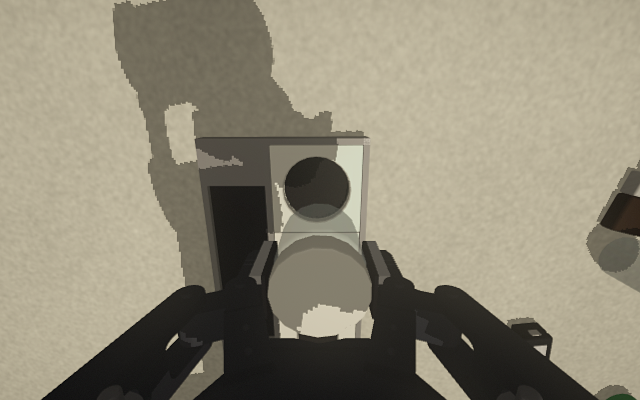

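Jar held centrally at (320,285), pocket at (318,187) in line with it; nothing in the way. Lowering slowly.

Emit:
{"method": "step_arm", "body": {"commands": [{"fingers": 1,"dx": 0.001,"dy": -0.001,"dz": 0.04,"roll": 0},{"fingers": 1,"dx": 0.001,"dy": -0.001,"dz": 0.075,"roll": 0},{"fingers": 1,"dx": 0.001,"dy": -0.001,"dz": 0.095,"roll": 0},{"fingers": 1,"dx": 0.001,"dy": -0.001,"dz": 0.102,"roll": 0},{"fingers": 1,"dx": 0.001,"dy": -0.001,"dz": 0.106,"roll": 0},{"fingers": 1,"dx": 0.001,"dy": -0.001,"dz": 0.106,"roll": 0}]}}

```text
time: 5.7
tool_pos: [0.595, 0.2029, 0.0363]
tcp_rot: [-3.134, -0.214, -0.003]
wrist_force: [-1.1, 0.1, -0.8]
width: 0.541
grip_force: 41.7
```

Emit:
{"method": "step_arm", "body": {"commands": [{"fingers": 1,"dx": 0,"dy": 0,"dz": 0.002,"roll": 0},{"fingers": 1,"dx": 0,"dy": 0,"dz": 0.002,"roll": 0}]}}

```text
time: 5.95
tool_pos: [0.5945, 0.2029, 0.0338]
tcp_rot: [-3.134, -0.215, -0.001]
wrist_force: [-0.5, -0.0, -1.1]
width: 0.546
grip_force: 41.7
```

Emit:
{"method": "step_arm", "body": {"commands": [{"fingers": 1,"dx": 0,"dy": 0,"dz": 0.001,"roll": 0},{"fingers": 1,"dx": 0,"dy": 0,"dz": 0.002,"roll": 0},{"fingers": 1,"dx": 0,"dy": 0,"dz": 0.002,"roll": 0}]}}

```text
time: 6.32
tool_pos: [0.5945, 0.2029, 0.0329]
tcp_rot: [-3.134, -0.214, -0.001]
wrist_force: [-3.6, -1.3, 7.1]
width: 0.541
grip_force: 42.6
```

Contact (7 N up). Release and rise.

Emit:
{"method": "step_arm", "body": {"commands": [{"fingers": 0.4,"dx": 0,"dy": 0,"dz": 0,"roll": 0},{"fingers": -0.2,"dx": 0,"dy": 0,"dz": 0,"roll": 0},{"fingers": -0.6,"dx": 0,"dy": 0,"dz": 0,"roll": 0},{"fingers": -0.6,"dx": 0,"dy": 0,"dz": 0,"roll": 0},{"fingers": -0.6,"dx": 0,"dy": 0,"dz": 0,"roll": 0},{"fingers": -0.6,"dx": 0,"dy": 0,"dz": -0.04,"roll": 0},{"fingers": -0.6,"dx": 0,"dy": 0,"dz": -0.1,"roll": 0},{"fingers": -0.6,"dx": 0,"dy": 0,"dz": -0.16,"roll": 0}]}}

```text
time: 7.32
tool_pos: [0.5936, 0.2026, 0.1922]
tcp_rot: [3.134, 0.214, -0.002]
wrist_force: [0.8, -0.0, 0.0]
width: 0.799
grip_force: 0.0
```

```bash
sed -i 's/"jar":(.434/"jar":(.435/; s/"tape":(.4265,-.352/"tape":(.4278,-.3518/; s/"case":(.4262/"case":(.4272/' go.py; python3 go.py tape; python3 lids.py | head -3
```

```text
tape d [-2.398e-01  5.266e-01  4.000e-04] roll 0.0
t 7.33 pos [0.5936 0.2026 0.1922] psi -82.2 tilt [-0.001 -0.    -1.   ] w 0.799 gf 0.0 F [ 0.8 -0.   0. ]
[608. 169.] 3371 z 0.0156 [ 661.5 -129.9] [ 41.1 140. ] 84.5
[296. 229.] 25099 z 0.0200 [504.2 222.9] [276.6 162.5] 8.0
[607. 252.] 3056 z 0.0839 [ 556.4 -128.3] [40.8 14. ] 18.8
```

Emit:
{"method": "step_arm", "body": {"commands": [{"fingers": -1,"dx": -0.02,"dy": 0.044,"dz": 0,"roll": 0},{"fingers": -1,"dx": -0.24,"dy": 0.527,"dz": 0,"roll": 0},{"fingers": -1,"dx": -0.24,"dy": 0.527,"dz": 0,"roll": 0},{"fingers": -1,"dx": -0.24,"dy": 0.527,"dz": 0,"roll": 0},{"fingers": -1,"dx": -0.24,"dy": 0.527,"dz": 0,"roll": 0},{"fingers": -1,"dx": -0.24,"dy": 0.527,"dz": 0,"roll": 0},{"fingers": -1,"dx": -0.24,"dy": 0.527,"dz": 0,"roll": 0},{"fingers": -1,"dx": -0.24,"dy": 0.527,"dz": 0,"roll": 0}]}}

```text
time: 8.38
tool_pos: [0.4541, -0.2646, 0.1913]
tcp_rot: [3.134, 0.214, 0.001]
wrist_force: [1.1, -0.2, -0.5]
width: 0.999
grip_force: 0.0
```

Emit:
{"method": "step_arm", "body": {"commands": [{"fingers": -1,"dx": 0,"dy": 0,"dz": 0,"roll": 0},{"fingers": -1,"dx": 0,"dy": 0,"dz": 0,"roll": 0}]}}

```text
time: 8.62
tool_pos: [0.4547, -0.2626, 0.191]
tcp_rot: [-3.134, -0.212, 0.0]
wrist_force: [0.6, -0.0, -0.2]
width: 0.999
grip_force: 0.0
```

```bash
python3 go.py tape; python3 lids.py
```

```text
tape d [-0.0386  0.0848 -0.0001] roll -0.1
t 8.62 pos [ 0.4547 -0.2626  0.191 ] psi -82.3 tilt [-0.     0.001 -1.   ] w 0.999 gf 0.0 F [ 0.6 -0.  -0.2]
[203.  48.] 5366 z 0.0849 [ 561.3 -145.8] [46.2 46.1] 40.0
[359.  83.] 2274 z 0.0479 [ 558.8 -285.2] [61.2 60.3] 54.9
[159. 181.] 1874 z 0.0260 [430.2 -78.8] [60.9 33.1] 14.5
[391. 210.] 1402 z 0.0239 [ 430.5 -351.2] [60.7 60.9] 33.1
[295. 274.] 1916 z 0.0598 [ 342.  -248.1] [45.4 46. ] 62.8
```

Emit:
{"method": "step_arm", "body": {"commands": [{"fingers": -1,"dx": -0.02,"dy": 0.044,"dz": 0,"roll": 0},{"fingers": -1,"dx": -0.038,"dy": 0.085,"dz": 0.03,"roll": 0},{"fingers": -1,"dx": -0.038,"dy": 0.085,"dz": 0.09,"roll": 0},{"fingers": -1,"dx": -0.038,"dy": 0.085,"dz": 0.14,"roll": 0},{"fingers": -1,"dx": -0.038,"dy": 0.085,"dz": 0.17,"roll": 0},{"fingers": -1,"dx": -0.038,"dy": 0.085,"dz": 0.182,"roll": 0},{"fingers": -1,"dx": -0.038,"dy": 0.085,"dz": 0.186,"roll": 0},{"fingers": -1,"dx": -0.038,"dy": 0.085,"dz": 0.186,"roll": 0}]}}

```text
time: 9.68
tool_pos: [0.4301, -0.3524, 0.0065]
tcp_rot: [3.133, 0.216, 0.002]
wrist_force: [-0.1, 0.3, -0.2]
width: 0.996
grip_force: 0.0
```

Emit:
{"method": "step_arm", "body": {"commands": [{"fingers": 1,"dx": 0,"dy": 0,"dz": 0,"roll": 0},{"fingers": 1,"dx": 0,"dy": 0,"dz": 0,"roll": 0},{"fingers": 1,"dx": 0,"dy": 0,"dz": 0,"roll": 0},{"fingers": 1,"dx": 0,"dy": 0,"dz": 0,"roll": 0},{"fingers": 1,"dx": 0,"dy": 0,"dz": 0,"roll": 0}]}}

```text
time: 10.3
tool_pos: [0.4299, -0.353, 0.0074]
tcp_rot: [3.133, 0.213, 0.004]
wrist_force: [-1.7, 1.4, 6.6]
width: 0.711
grip_force: 42.1
```

Emit:
{"method": "step_arm", "body": {"commands": [{"fingers": 1,"dx": 0,"dy": 0,"dz": -0.03,"roll": 0},{"fingers": 1,"dx": 0,"dy": 0,"dz": -0.08,"roll": 0},{"fingers": 1,"dx": 0,"dy": 0,"dz": -0.14,"roll": 0},{"fingers": 1,"dx": 0,"dy": 0,"dz": -0.14,"roll": 0}]}}

```text
time: 10.8
tool_pos: [0.4326, -0.3557, 0.1527]
tcp_rot: [3.124, 0.213, 0.015]
wrist_force: [0.5, -0.1, -1.0]
width: 0.711
grip_force: 43.8
```

```bash
python3 go.py tapeN
```

```text
tapeN d [ 0.1472 -0.5311 -0.0043] roll 0.0
t 10.80 pos [ 0.4326 -0.3557  0.1527] psi -82.2 tilt [ 0.01  -0.009 -1.   ] w 0.711 gf 43.8 F [ 0.5 -0.1 -1. ]
```

Emit:
{"method": "step_arm", "body": {"commands": [{"fingers": 1,"dx": 0.01,"dy": -0.036,"dz": 0,"roll": 0},{"fingers": 1,"dx": 0.025,"dy": -0.09,"dz": 0,"roll": 0},{"fingers": 1,"dx": 0.041,"dy": -0.148,"dz": 0,"roll": 0},{"fingers": 1,"dx": 0.057,"dy": -0.206,"dz": 0,"roll": 0},{"fingers": 1,"dx": 0.073,"dy": -0.264,"dz": 0,"roll": 0},{"fingers": 1,"dx": 0.089,"dy": -0.322,"dz": 0,"roll": 0},{"fingers": 1,"dx": 0.105,"dy": -0.38,"dz": 0,"roll": 0},{"fingers": 1,"dx": 0.119,"dy": -0.43,"dz": 0,"roll": 0}]}}

```text
time: 11.8
tool_pos: [0.4875, 0.0921, 0.1447]
tcp_rot: [-3.134, -0.215, 0.001]
wrist_force: [1.1, -1.9, -1.3]
width: 0.706
grip_force: 43.8
```

```bash
python3 go.py tapeN
```

```text
tapeN d [ 0.032  -0.0949 -0.    ] roll 0.1
t 11.80 pos [0.4875 0.0921 0.1447] psi -82.1 tilt [-0.001 -0.    -1.   ] w 0.706 gf 43.8 F [ 1.1 -1.9 -1.3]
```

Emit:
{"method": "step_arm", "body": {"commands": [{"fingers": 1,"dx": 0.014,"dy": -0.045,"dz": 0,"roll": 0},{"fingers": 1,"dx": 0.027,"dy": -0.085,"dz": 0,"roll": 0},{"fingers": 1,"dx": 0.031,"dy": -0.095,"dz": 0,"roll": 0},{"fingers": 1,"dx": 0.031,"dy": -0.095,"dz": 0,"roll": 0},{"fingers": 1,"dx": 0.031,"dy": -0.095,"dz": 0,"roll": 0}]}}

```text
time: 12.42
tool_pos: [0.5054, 0.1871, 0.1448]
tcp_rot: [3.134, 0.213, -0.002]
wrist_force: [-0.2, 1.1, -0.3]
width: 0.706
grip_force: 43.9
```

```bash
python3 go.py tapeN; python3 - <<'E'
from h import *
snap("wrist","w_tapeN.png")
E
```

```text
tapeN d [ 0.0012 -0.0032 -0.    ] roll -0.0
t 12.43 pos [0.5054 0.1871 0.1448] psi -82.2 tilt [-0.001 -0.001 -1.   ] w 0.706 gf 43.9 F [-0.2  1.1 -0.3]
```

View pics/w_tapeN.png

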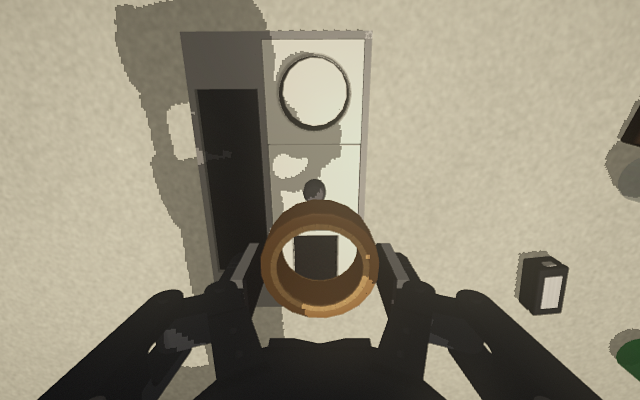

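Jar sits in its pocket (315,92). Tape is held at (320,260) with the post at (315,188), about 3 mm to the left, which matches the computed offset.

Emit:
{"method": "step_arm", "body": {"commands": [{"fingers": 1,"dx": 0.001,"dy": -0.003,"dz": 0.03,"roll": 0},{"fingers": 1,"dx": 0.001,"dy": -0.003,"dz": 0.07,"roll": 0},{"fingers": 1,"dx": 0.001,"dy": -0.003,"dz": 0.09,"roll": 0},{"fingers": 1,"dx": 0.001,"dy": -0.003,"dz": 0.105,"roll": 0},{"fingers": 1,"dx": 0.001,"dy": -0.003,"dz": 0.114,"roll": 0},{"fingers": 1,"dx": 0.001,"dy": -0.003,"dz": 0.117,"roll": 0},{"fingers": 1,"dx": 0.001,"dy": -0.003,"dz": 0.118,"roll": 0},{"fingers": 1,"dx": 0.001,"dy": -0.003,"dz": 0.118,"roll": 0}]}}

```text
time: 13.48
tool_pos: [0.5071, 0.1918, 0.028]
tcp_rot: [-3.134, -0.215, -0.002]
wrist_force: [0.4, -0.2, -1.0]
width: 0.706
grip_force: 43.9
```

Emit:
{"method": "step_arm", "body": {"commands": [{"fingers": 1,"dx": 0,"dy": 0,"dz": 0.001,"roll": 0},{"fingers": 0.0,"dx": 0,"dy": 0,"dz": 0.001,"roll": 0},{"fingers": -0.9,"dx": 0,"dy": 0,"dz": 0.001,"roll": 0},{"fingers": -0.9,"dx": 0,"dy": 0,"dz": 0.001,"roll": 0},{"fingers": -0.9,"dx": 0,"dy": 0,"dz": 0.001,"roll": 0},{"fingers": -0.9,"dx": 0,"dy": 0,"dz": -0.04,"roll": 0},{"fingers": -0.9,"dx": 0,"dy": 0,"dz": -0.1,"roll": 0},{"fingers": -0.9,"dx": 0,"dy": 0,"dz": -0.14,"roll": 0}]}}

```text
time: 14.48
tool_pos: [0.5074, 0.1918, 0.17]
tcp_rot: [-3.134, -0.214, -0.004]
wrist_force: [-0.3, 0.5, 0.6]
width: 0.95
grip_force: 0.0
```

```bash
python3 go.py case; python3 - <<'E'
from h import *
snap("top","top1.png")
f=np.load("top.npz");W=f["W"]
for n,c,z0,z1 in(("jar",(.594,.202),.06,.08),("tape",(.506,.19),.039,.06)):
    m=(np.hypot(W[...,0]-c[0],W[...,1]-c[1])<.045)&(W[...,2]>z0)&(W[...,2]<z1)
    if m.sum()>5: print(n,m.sum(),np.median(W[m][:,2]),cv2.minAreaRect((W[m][:,:2]*1000).astype(np.float32)))
E
```

```text
case d [-0.1164  0.2574 -0.0005] roll -6.4
t 14.47 pos [0.5074 0.1918 0.17  ] psi -82.2 tilt [ 0.003  0.001 -1.   ] w 0.950 gf 0.0 F [-0.3  0.5  0.6]
jar 196 0.06959731519961454 ((597.6341552734375, 193.1904296875), (44.46018981933594, 27.677947998046875), 32.52359390258789)
tape 167 0.04352743375334822 ((507.53863525390625, 178.203125), (60.68359375, 37.71947479248047), 4.521495819091797)
```

Both are fully down (tops at 69.6 and 43.5 mm). Next the case.

Emit:
{"method": "step_arm", "body": {"commands": [{"fingers": -0.6,"dx": -0.02,"dy": 0.043,"dz": 0,"roll": -6.4},{"fingers": -0.6,"dx": -0.042,"dy": 0.094,"dz": 0,"roll": -6.4},{"fingers": -0.6,"dx": -0.066,"dy": 0.146,"dz": 0,"roll": -6.4},{"fingers": -0.6,"dx": -0.088,"dy": 0.195,"dz": 0,"roll": -6.4},{"fingers": -0.6,"dx": -0.107,"dy": 0.237,"dz": 0,"roll": -6.4},{"fingers": -0.6,"dx": -0.116,"dy": 0.257,"dz": 0,"roll": -6.4},{"fingers": -0.6,"dx": -0.116,"dy": 0.257,"dz": 0,"roll": -6.4},{"fingers": -0.6,"dx": -0.116,"dy": 0.257,"dz": 0,"roll": -6.4}]}}

```text
time: 15.52
tool_pos: [0.4266, -0.0784, 0.1671]
tcp_rot: [-3.117, -0.389, 0.0]
wrist_force: [1.0, -0.7, -0.2]
width: 0.801
grip_force: 0.0
```

```bash
python3 go.py case; python3 lids.py
```

```text
case d [ 0.0004  0.0007 -0.    ] roll 0.0
t 15.53 pos [ 0.4266 -0.0784  0.1671] psi -75.8 tilt [-0.     0.001 -1.   ] w 0.801 gf 0.0 F [ 1.  -0.7 -0.2]
[62. 91.] 21816 z 0.0423 [503.9 188.4] [52.5 59.7] 12.8
[436.  51.] 6528 z 0.0849 [ 560.9 -145.1] [46.2 46.2] 48.0
[567. 110.] 5457 z 0.0478 [ 558.6 -284.6] [61.2 62.2] 4.3
[320. 183.] 1753 z 0.0260 [429.9 -78.6] [59.7 31.5] 13.3
[447. 282.] 832 z 0.0595 [ 360. -246.] [24.7 10. ] 89.9
```

Emit:
{"method": "step_arm", "body": {"commands": [{"fingers": -0.6,"dx": 0.002,"dy": 0,"dz": 0.05,"roll": 0},{"fingers": -0.6,"dx": 0.002,"dy": 0,"dz": 0.1,"roll": 0},{"fingers": -0.6,"dx": 0.002,"dy": 0,"dz": 0.135,"roll": 0},{"fingers": -0.6,"dx": 0.002,"dy": 0,"dz": 0.15,"roll": 0},{"fingers": -0.6,"dx": 0.002,"dy": 0,"dz": 0.156,"roll": 0},{"fingers": -0.6,"dx": 0.002,"dy": 0,"dz": 0.156,"roll": 0},{"fingers": 1,"dx": 0.002,"dy": 0,"dz": 0.156,"roll": 0},{"fingers": 1,"dx": 0.002,"dy": 0,"dz": 0.156,"roll": 0}]}}

```text
time: 16.58
tool_pos: [0.4295, -0.0787, 0.0124]
tcp_rot: [3.117, 0.389, 0.003]
wrist_force: [-0.6, 1.9, 2.1]
width: 0.384
grip_force: 0.8
```

Emit:
{"method": "step_arm", "body": {"commands": [{"fingers": 1,"dx": 0,"dy": 0,"dz": 0,"roll": 0},{"fingers": 1,"dx": 0,"dy": 0,"dz": 0,"roll": 0},{"fingers": 1,"dx": 0,"dy": 0,"dz": 0,"roll": 0},{"fingers": 1,"dx": 0,"dy": 0,"dz": 0,"roll": 0}]}}

```text
time: 17.08
tool_pos: [0.4298, -0.0788, 0.0125]
tcp_rot: [3.117, 0.389, 0.004]
wrist_force: [-1.3, 0.7, 6.2]
width: 0.362
grip_force: 41.3
```

Emit:
{"method": "step_arm", "body": {"commands": [{"fingers": 1,"dx": 0,"dy": 0,"dz": -0.02,"roll": 0},{"fingers": 1,"dx": 0,"dy": 0,"dz": -0.06,"roll": 0},{"fingers": 1,"dx": 0,"dy": 0,"dz": -0.1,"roll": 0},{"fingers": 1,"dx": 0,"dy": 0,"dz": -0.12,"roll": 0},{"fingers": 1,"dx": 0,"dy": 0,"dz": -0.12,"roll": 0}]}}

```text
time: 17.7
tool_pos: [0.43, -0.0788, 0.1331]
tcp_rot: [3.116, 0.389, 0.006]
wrist_force: [-0.5, 0.9, -0.4]
width: 0.362
grip_force: 40.5
```

```bash
python3 go.py caseN
```

```text
caseN d [ 0.0526 -0.2522 -0.0003] roll 6.4
t 17.70 pos [ 0.43   -0.0788  0.1331] psi -75.8 tilt [ 0.004 -0.001 -1.   ] w 0.362 gf 40.5 F [-0.5  0.9 -0.4]
```

Emit:
{"method": "step_arm", "body": {"commands": [{"fingers": 1,"dx": 0.008,"dy": -0.04,"dz": 0,"roll": 6.4},{"fingers": 1,"dx": 0.019,"dy": -0.09,"dz": 0,"roll": 6.4},{"fingers": 1,"dx": 0.03,"dy": -0.145,"dz": 0,"roll": 6.4},{"fingers": 1,"dx": 0.041,"dy": -0.195,"dz": 0,"roll": 6.4},{"fingers": 1,"dx": 0.049,"dy": -0.235,"dz": 0,"roll": 6.4},{"fingers": 1,"dx": 0.053,"dy": -0.252,"dz": 0,"roll": 6.4},{"fingers": 1,"dx": 0.053,"dy": -0.252,"dz": 0,"roll": 6.4},{"fingers": 1,"dx": 0.053,"dy": -0.252,"dz": 0,"roll": 6.4}]}}

```text
time: 18.7
tool_pos: [0.4176, 0.1778, 0.1305]
tcp_rot: [3.133, 0.213, -0.002]
wrist_force: [-0.2, -0.2, -1.3]
width: 0.365
grip_force: 40.5
```

```bash
python3 go.py caseN; python3 - <<'E'
from h import *
snap("wrist","w_caseN.png")
E
```

```text
caseN d [ 0.0015 -0.0006 -0.    ] roll -0.0
t 18.70 pos [0.4176 0.1778 0.1305] psi -82.2 tilt [-0.001 -0.001 -1.   ] w 0.365 gf 40.5 F [-0.2 -0.2 -1.3]
```

View pics/w_caseN.png

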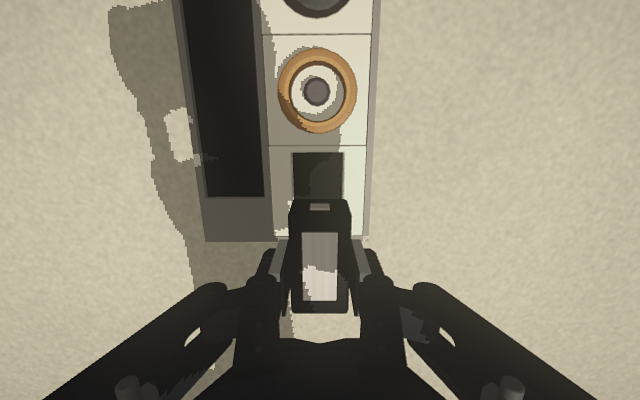

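Tape lies round the post (317,90); the case (320,255) is in line with its pocket (318,175).

Emit:
{"method": "step_arm", "body": {"commands": [{"fingers": 1,"dx": 0.001,"dy": -0.001,"dz": 0.04,"roll": 0},{"fingers": 1,"dx": 0.001,"dy": -0.001,"dz": 0.075,"roll": 0},{"fingers": 1,"dx": 0.001,"dy": -0.001,"dz": 0.095,"roll": 0},{"fingers": 1,"dx": 0.001,"dy": -0.001,"dz": 0.103,"roll": 0},{"fingers": 1,"dx": 0.001,"dy": -0.001,"dz": 0.107,"roll": 0},{"fingers": 1,"dx": 0.001,"dy": -0.001,"dz": 0.108,"roll": 0},{"fingers": 1,"dx": 0.001,"dy": -0.001,"dz": 0.108,"roll": 0}]}}

```text
time: 19.62
tool_pos: [0.4196, 0.1803, 0.0241]
tcp_rot: [-3.134, -0.214, -0.003]
wrist_force: [-0.2, -0.4, -0.4]
width: 0.36
grip_force: 40.5
```

Emit:
{"method": "step_arm", "body": {"commands": [{"fingers": 1,"dx": 0,"dy": 0,"dz": 0,"roll": 0},{"fingers": 0.3,"dx": 0,"dy": 0,"dz": 0,"roll": 0},{"fingers": -0.4,"dx": 0,"dy": 0,"dz": 0,"roll": 0},{"fingers": -0.4,"dx": 0,"dy": 0,"dz": 0,"roll": 0},{"fingers": -0.4,"dx": 0,"dy": 0,"dz": 0,"roll": 0},{"fingers": -0.4,"dx": 0,"dy": 0,"dz": -0.04,"roll": 0},{"fingers": -0.4,"dx": 0,"dy": 0,"dz": -0.1,"roll": 0},{"fingers": -0.4,"dx": 0,"dy": 0,"dz": -0.16,"roll": 0}]}}

```text
time: 20.62
tool_pos: [0.4183, 0.1798, 0.1846]
tcp_rot: [3.134, 0.214, -0.002]
wrist_force: [1.1, -0.0, -0.5]
width: 0.702
grip_force: 0.0
```

```bash
python3 go.py brush; python3 - <<'E'
from h import *
im,d,W,_=snap("wrist")
m=(np.hypot(W[...,0]-.42,W[...,1]-.178)<.045)&(W[...,2]>.027)&(d>0)&(W[...,2]<.07)
print(m.sum(),np.median(W[m][:,2]),cv2.minAreaRect((W[m][:,:2]*1000).astype(np.float32)))
E
```

```text
brush d [ 2.008e-01  3.437e-01 -1.000e-04] roll 14.3
t 20.62 pos [0.4183 0.1798 0.1846] psi -82.2 tilt [-0.001 -0.    -1.   ] w 0.702 gf 0.0 F [ 1.1 -0.  -0.5]
1612 0.03601809304471823 ((420.2081298828125, 179.88088989257812), (60.17499923706055, 31.806453704833984), 8.069256782531738)
```

Case is fully down at the pocket centre (top at 36.0 mm). Next the brush.

Emit:
{"method": "step_arm", "body": {"commands": [{"fingers": -0.5,"dx": 0.02,"dy": 0.034,"dz": 0,"roll": 5},{"fingers": -0.5,"dx": 0.05,"dy": 0.086,"dz": 0,"roll": 10},{"fingers": -0.5,"dx": 0.08,"dy": 0.137,"dz": 0,"roll": 14.3},{"fingers": -0.5,"dx": 0.11,"dy": 0.188,"dz": 0,"roll": 14.3},{"fingers": -0.5,"dx": 0.14,"dy": 0.24,"dz": 0,"roll": 14.3},{"fingers": -0.5,"dx": 0.17,"dy": 0.29,"dz": 0,"roll": 14.3},{"fingers": -0.5,"dx": 0.201,"dy": 0.344,"dz": 0,"roll": 14.3},{"fingers": -0.5,"dx": 0.201,"dy": 0.344,"dz": 0,"roll": 14.3}]}}

```text
time: 21.68
tool_pos: [0.6666, -0.1372, 0.1819]
tcp_rot: [3.135, -0.184, 0.0]
wrist_force: [0.1, 1.2, 0.4]
width: 0.752
grip_force: 0.0
```

Emit:
{"method": "step_arm", "body": {"commands": [{"fingers": -0.5,"dx": 0,"dy": 0,"dz": 0,"roll": 0},{"fingers": -0.5,"dx": 0,"dy": 0,"dz": 0,"roll": 0}]}}

```text
time: 21.92
tool_pos: [0.664, -0.1322, 0.1831]
tcp_rot: [-3.136, 0.176, 0.001]
wrist_force: [-1.1, 0.7, -0.2]
width: 0.748
grip_force: 0.0
```

```bash
python3 go.py brush; python3 - <<'E'
from h import *
im,d,W,_=snap("wrist","w_brush.png")
m=(W[...,2]>.011)&(W[...,2]<.022)&(d>0)&(np.hypot(W[...,0]-.559,W[...,1]+.1455)>.03)&(abs(W[...,0]-.66)<.12)&(abs(W[...,1]+.13)<.06)
k,l,st,c=cv2.connectedComponentsWithStats(m.astype(np.uint8));l=l==1+np.argmax(st[1:,4])
print(l.sum(),np.median(W[l][:,2]),cv2.minAreaRect((W[l][:,:2]*1000).astype(np.float32)))
E
```

```text
brush d [ 0.0001  0.0012 -0.    ] roll 0.1
t 21.93 pos [ 0.664  -0.1322  0.1831] psi -96.4 tilt [-0.001  0.    -1.   ] w 0.748 gf 0.0 F [-1.1  0.7 -0.2]
3530 0.0157429934460753 ((671.7055053710938, -132.23765563964844), (38.855892181396484, 157.9613037109375), 83.8091812133789)
```

View pics/w_brush.png

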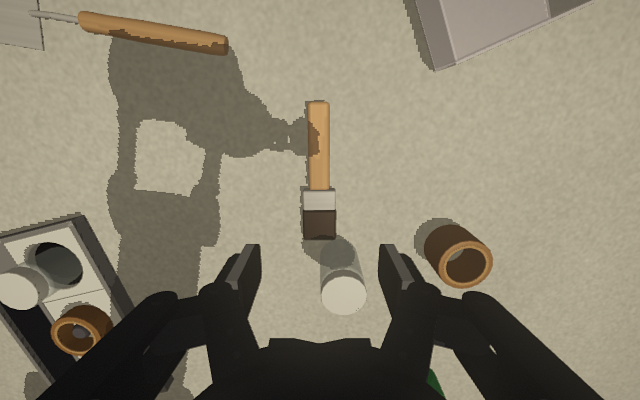

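Brush: handle from (318,102) to (318,190), ferrule at 200 and bristles to 238, just ahead of the tall jar. I grip the handle 5 mm farther from the ferrule, at the brush middle.

Emit:
{"method": "step_arm", "body": {"commands": [{"fingers": -0.5,"dx": 0.005,"dy": 0.001,"dz": 0.05,"roll": 0},{"fingers": -0.5,"dx": 0.005,"dy": 0.001,"dz": 0.1,"roll": 0},{"fingers": -0.5,"dx": 0.005,"dy": 0.001,"dz": 0.145,"roll": 0},{"fingers": -0.5,"dx": 0.005,"dy": 0.001,"dz": 0.168,"roll": 0},{"fingers": -0.5,"dx": 0.005,"dy": 0.001,"dz": 0.176,"roll": 0},{"fingers": -0.5,"dx": 0.005,"dy": 0.001,"dz": 0.176,"roll": 0},{"fingers": 1,"dx": 0.005,"dy": 0.001,"dz": 0.176,"roll": 0},{"fingers": 1,"dx": 0.005,"dy": 0.001,"dz": 0.176,"roll": 0}], "squeeze": 60}}

```text
time: 22.98
tool_pos: [0.6711, -0.1353, 0.0092]
tcp_rot: [3.136, -0.178, 0.005]
wrist_force: [0.2, -1.2, 0.4]
width: 0.328
grip_force: 0.0
```

Emit:
{"method": "step_arm", "body": {"commands": [{"fingers": 1,"dx": 0,"dy": 0,"dz": 0,"roll": 0},{"fingers": 1,"dx": 0,"dy": 0,"dz": 0,"roll": 0},{"fingers": 1,"dx": 0,"dy": 0,"dz": 0,"roll": 0},{"fingers": 1,"dx": 0,"dy": 0,"dz": 0,"roll": 0},{"fingers": 1,"dx": 0,"dy": 0,"dz": 0,"roll": 0}]}}

```text
time: 23.6
tool_pos: [0.6711, -0.1354, 0.0093]
tcp_rot: [3.136, -0.178, 0.005]
wrist_force: [-0.8, -0.1, 6.6]
width: 0.254
grip_force: 59.8
```

Emit:
{"method": "step_arm", "body": {"commands": [{"fingers": 1,"dx": 0,"dy": 0,"dz": -0.02,"roll": 0},{"fingers": 1,"dx": 0,"dy": 0,"dz": -0.06,"roll": 0},{"fingers": 1,"dx": 0,"dy": 0,"dz": -0.11,"roll": 0},{"fingers": 1,"dx": 0,"dy": 0,"dz": -0.15,"roll": 0},{"fingers": 1,"dx": 0,"dy": 0,"dz": -0.15,"roll": 0}]}}

```text
time: 24.22
tool_pos: [0.673, -0.1358, 0.1639]
tcp_rot: [3.135, -0.177, 0.016]
wrist_force: [0.6, -0.2, 0.5]
width: 0.256
grip_force: 59.1
```

```bash
sed -i 's/"bay":(.4926,.2674/"bay":(.4956,.2678/' go.py; python3 go.py bay
```

```text
bay d [-0.2218 -0.381  -0.0028] roll -14.3
t 24.23 pos [ 0.673  -0.1358  0.1639] psi -96.5 tilt [ 0.01  -0.002 -1.   ] w 0.256 gf 59.1 F [ 0.6 -0.2  0.5]
```

Emit:
{"method": "step_arm", "body": {"commands": [{"fingers": 1,"dx": -0.015,"dy": -0.026,"dz": 0,"roll": -4},{"fingers": 1,"dx": -0.04,"dy": -0.068,"dz": 0,"roll": -8},{"fingers": 1,"dx": -0.07,"dy": -0.12,"dz": 0,"roll": -12},{"fingers": 1,"dx": -0.1,"dy": -0.171,"dz": 0,"roll": -14.3},{"fingers": 1,"dx": -0.13,"dy": -0.223,"dz": 0,"roll": -14.3},{"fingers": 1,"dx": -0.16,"dy": -0.275,"dz": 0,"roll": -14.3},{"fingers": 1,"dx": -0.19,"dy": -0.326,"dz": 0,"roll": -14.3},{"fingers": 1,"dx": -0.213,"dy": -0.365,"dz": 0,"roll": -14.3}]}}

```text
time: 25.22
tool_pos: [0.4969, 0.2533, 0.1562]
tcp_rot: [3.134, 0.216, -0.003]
wrist_force: [-0.4, 1.6, -0.4]
width: 0.253
grip_force: 59.1
```

Emit:
{"method": "step_arm", "body": {"commands": [{"fingers": 1,"dx": 0,"dy": 0,"dz": 0,"roll": 0},{"fingers": 1,"dx": 0,"dy": 0,"dz": 0,"roll": 0}]}}

```text
time: 25.48
tool_pos: [0.4986, 0.2512, 0.1564]
tcp_rot: [3.133, 0.216, -0.002]
wrist_force: [0.1, -1.1, -1.2]
width: 0.26
grip_force: 59.1
```

```bash
python3 go.py bay; python3 - <<'E'
from h import *
im,d,W,_=snap("wrist","w_bay.png")
im,d,W,_=snap("side")
s=read_state();t=s["tool_pos"]
L=W-t;m=(np.hypot(L[...,0],L[...,1])<.095)&(abs(L[...,1]-L[...,0]*.137)<.03)&(L[...,2]>-.02)&(L[...,2]<.05)&(abs(L[...,0])>.035)&(d>0)
for sg in(1,-1):
    q=L[m&(L[...,0]*sg>0)];print(sg,len(q),q[:,0].min() if len(q) else 0,q[:,0].max() if len(q) else 0,np.percentile(q[:,2],[50,90]) if len(q) else 0)
E
```

```text
bay d [-0.0007 -0.0168 -0.    ] roll 0.1
t 25.48 pos [0.4986 0.2512 0.1564] psi -82.1 tilt [-0.001 -0.001 -1.   ] w 0.260 gf 59.1 F [ 0.1 -1.1 -1.2]
1 107 0.03509919044655285 0.07416049060615115 [0.00228336 0.00575136]
-1 579 -0.08563881113711608 -0.03502500547496856 [0.00568073 0.0073291 ]
```

View pics/w_bay.png

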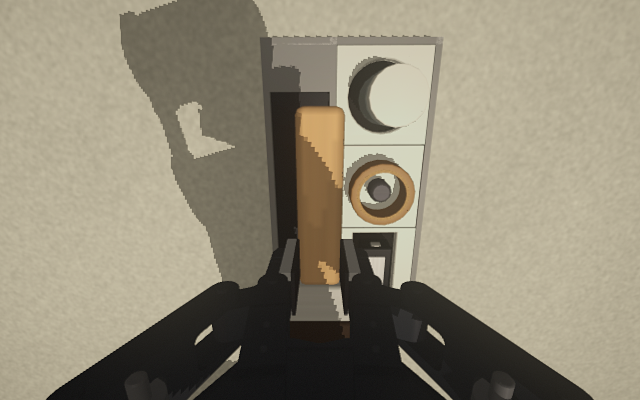

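Brush is level and aligned with the bay (handle 296–345 at columns around 320); the bay's middle is 17 mm to the left and the brush middle ~4 mm behind the TCP.

Emit:
{"method": "step_arm", "body": {"commands": [{"fingers": 1,"dx": 0.003,"dy": -0.017,"dz": 0.02,"roll": 0},{"fingers": 1,"dx": 0.003,"dy": -0.017,"dz": 0.06,"roll": 0},{"fingers": 1,"dx": 0.003,"dy": -0.017,"dz": 0.1,"roll": 0},{"fingers": 1,"dx": 0.003,"dy": -0.017,"dz": 0.12,"roll": 0},{"fingers": 1,"dx": 0.003,"dy": -0.017,"dz": 0.129,"roll": 0},{"fingers": 1,"dx": 0.003,"dy": -0.017,"dz": 0.132,"roll": 0},{"fingers": 1,"dx": 0.003,"dy": -0.017,"dz": 0.134,"roll": 0},{"fingers": 1,"dx": 0.003,"dy": -0.017,"dz": 0.134,"roll": 0}]}}

```text
time: 26.58
tool_pos: [0.5006, 0.2694, 0.0242]
tcp_rot: [-3.134, -0.214, -0.002]
wrist_force: [-0.8, -0.4, -1.5]
width: 0.257
grip_force: 59.1
```

Emit:
{"method": "step_arm", "body": {"commands": [{"fingers": 1,"dx": 0,"dy": 0,"dz": 0,"roll": 0},{"fingers": 0.3,"dx": 0,"dy": 0,"dz": 0,"roll": 0},{"fingers": -0.1,"dx": 0,"dy": 0,"dz": 0,"roll": 0},{"fingers": -0.1,"dx": 0,"dy": 0,"dz": 0,"roll": 0},{"fingers": -0.1,"dx": 0,"dy": 0,"dz": 0,"roll": 0},{"fingers": -0.1,"dx": 0,"dy": 0,"dz": -0.04,"roll": 0},{"fingers": -0.1,"dx": 0,"dy": 0,"dz": -0.1,"roll": 0},{"fingers": -0.1,"dx": 0,"dy": 0,"dz": -0.16,"roll": 0}]}}

```text
time: 27.58
tool_pos: [0.4993, 0.2687, 0.1844]
tcp_rot: [3.134, 0.214, -0.002]
wrist_force: [1.0, -0.0, -0.3]
width: 0.552
grip_force: 0.0
```

Emit:
{"method": "step_arm", "body": {"commands": [{"fingers": -0.1,"dx": -0.06,"dy": 0.1,"dz": -0.02,"roll": 0},{"fingers": -0.1,"dx": -0.06,"dy": 0.2,"dz": -0.02,"roll": 0},{"fingers": -0.1,"dx": -0.06,"dy": 0.3,"dz": -0.02,"roll": 0},{"fingers": -0.1,"dx": -0.06,"dy": 0.3,"dz": -0.02,"roll": 0},{"fingers": -0.1,"dx": -0.06,"dy": 0.3,"dz": -0.02,"roll": 0},{"fingers": -0.1,"dx": -0.06,"dy": 0.3,"dz": -0.02,"roll": 0},{"fingers": -0.1,"dx": -0.06,"dy": 0.3,"dz": -0.02,"roll": 0}]}}

```text
time: 28.45
tool_pos: [0.481, -0.0363, 0.2032]
tcp_rot: [-3.134, -0.212, 0.0]
wrist_force: [-0.9, -0.1, 0.9]
width: 0.556
grip_force: 0.0
```

```bash
cat > chk.py <<'E'
from h import *
a=np.radians(7.8);R=np.array([[np.cos(a),np.sin(a)],[-np.sin(a),np.cos(a)]])
for n in("top","side"):
    im,d,W,_=snap(n,n+"9.png");L=(W[...,:2]-[.502,.2212])@R.T;z=W[...,2]
    for nm,cx,cy,w,h,z0 in(("jar",.088,-.031,.045,.045,.064),("tape",0,-.031,.043,.043,.0395),("case",-.088,-.031,.043,.043,.03),("brush",0,.047,.1,.04,.024)):
        m=(abs(L[...,0]-cx)<w)&(abs(L[...,1]-cy)<h)&(z>z0)&(z<.09)
        if nm in("brush","case"): m&=z<.04
        q=L[m];r=cv2.minAreaRect((q*1000).astype(np.float32))
        print(n,nm,m.sum(),np.round(r[0],1),"want",(cx*1000,cy*1000),np.round(r[1],1),round(r[2],1),"z",np.median(z[m]).round(4))
    for nm,x,y,z0 in(("tall",.557,-.146,.08),("wide",.556,-.285,.042)):
        m=(np.hypot(W[...,0]-x,W[...,1]-y)<.05)&(z>z0)&(z<z0+.01)
        print(nm,m.sum(),cv2.minAreaRect((W[m][:,:2]*1000).astype(np.float32))[0])
E
python3 chk.py; python3 go.py
```

```text
top jar 323 [ 86.8 -32.7] want (88.0, -31.0) [45.4 45. ] 57.1 z 0.0695
top tape 278 [ -0.9 -31.9] want (0, -31.0) [60.  58.4] 37.9 z 0.0436
top case 365 [-89.3 -31.4] want (-88.0, -31.0) [32.6 61.5] 88.7 z 0.0357
top brush 889 [ 0.4 43.8] want (0, 47.0) [191.   68.8] 0.8 z 0.0294
tall 62 (556.7362060546875, -162.52056884765625)
wide 275 (556.6648559570312, -286.3532409667969)
side jar 279 [ 85.2 -31. ] want (88.0, -31.0) [44.4 46.6] 63.3 z 0.0694
side tape 289 [ -2.9 -30.4] want (0, -31.0) [60.7 61.5] 2.4 z 0.0433
side case 387 [-91.6 -30.6] want (-88.0, -31.0) [34.7 61.4] 89.4 z 0.0354
side brush 974 [ 0.1 47.2] want (0, 47.0) [ 40.4 158.9] 89.3 z 0.0292
tall 161 (555.0714111328125, -144.66690063476562)
wide 156 (551.8887329101562, -284.45013427734375)
t 28.55 pos [ 0.4811 -0.0351  0.2031] psi -82.1 tilt [-0.     0.001 -1.   ] w 0.546 gf 0.0 F [0.5 0.6 0.3]
```

All four items measure in place: heights correct, offsets under 4 mm, and neither look-alike has moved. The tall jar's odd top-view reading (y −163) comes from the arm partly hiding it; the side view has it in place.

```bash
python3 -c "
from workcell import finish_job;print(finish_job())"
```

```text
the job is handed in; nothing more can be done
None
```

I packed the short jar, narrow tape, case and brush into the caddy and handed the job in at about 29 s. The last camera check had each fully down and within about 4 mm of its place, with the tall jar and wide tape still where they stood; no verdict came back.

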